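# Clamp a lens tray in the cam-lock tray clamp

### The job

Clamp the lens tray that lies on the tray clamp: flip the cam lever up to free the sliding jaw, slide the jaw gently towards the fixed stop until the tray is held square and snug between the two, then flip the lever fully down again to lock the jaw. Keep the tray flat on the bed, do not squeeze it hard, and leave the bottle and the roll of tape where they are.

Things in the scene. Friction and masses are not known exactly. Their poses are not given: they have to be found in the camera images.
- clamp: The tray clamp, fixed to the bench: an aluminium plate 170 (x) by 340 (y) mm on four feet, its top face (the bed) 30 mm above the bench; it carries a fixed stop, a sliding jaw and the jaw's lever. Origin: centre of its footprint, at bench height. The jaw closes along its +y; the lever points to its -x (the robot's side) when locked; z up. A flat scale, 39 mm high, stands beyond it.
- stop_face (a point): Middle of the fixed stop's inner face, at clamp x = 0, y = 145, z = 39 mm. The stop is a steel bar across the +y end of the bed, 130 mm long along x, 18 mm thick, 24 mm tall above the bed; the face looks to -y.
- jaw_face (a point): Middle of the sliding jaw's clamping face (looks to +y, parallel to the stop), 9 mm above the bed, at clamp x = 0. The jaw is a steel bar 130 mm long (x), 22 mm thick, its top 27.5 mm above the bed; behind it (-y) its carriage, 50 mm wide (x), reaches 90 mm behind the face and holds the lever between two cheeks 26.5 mm tall.
- jaw (a joint): Slide of the jaw along the clamp's +y, 0 to 0.140 m, larger is nearer the stop. At 0 the jaw face is 205 mm from the stop face, so it holds a squarely seated tray (90 mm) at 0.115. With the lever up it slides with about 2 N of friction and stays where left; with the lever down the cam grips the bed: it only creeps under 20 N.
- cam_lever (a joint): Angle of the cam lever, 0 to 1.30 rad: 0 = fully down, jaw locked (it points to clamp -x, rising 15 degrees from level); 1.30 = upright, jaw free. It turns about an axis parallel to clamp y. The cam grips below about 0.75 rad; moving the lever there takes 5 to 12 N at its end, elsewhere about 1 N. It stays where left.
- lever_grip (a point): Middle of the lever's black end grip, 80 mm from the hinge axis. The grip is 14 mm wide (clamp y), 11 mm thick, 34 mm long along the lever. Height above the bench: 64 mm when down, 123 mm when upright. It can be pinched across its width from above and swung; the freed jaw can also be moved by it.
- lever_hinge (a point): Point on the lever's hinge axis at the lever's middle, 55 mm behind (-y of) the jaw face, 43 mm above the bench; moves with the jaw.
- tray: Loose black moulded lens tray with 12 lenses, 110 (x) by 90 (y) mm, rim 18 mm high, about 0.22 kg; it lies flat on the bed between jaw and stop, up to 0.15 rad out of square. Origin: centre of its underside; its y axis (90 mm side) goes across the gap between jaw and stop, z up.
- blower_bottle: Bystander: upright bottle, 48 mm in diameter, 130 mm high, with a white cap. Origin: centre of its underside.
- tape_roll: Bystander: cardboard-coloured roll lying flat, 84 mm in diameter, 24 mm high. Origin: centre of its underside.

How it is judged:
By the outcome, as a careful person would: the job done as asked, in the order asked, and still so for the second after the job is handed in, with the robot touching nothing.
It also fails if it takes over 53 s, if anything falls off the work surface, if the arm or the gripper's body presses on something with over 40 N, if the wrist force passes 120 N, or if a joint passes its speed limit or range.

### The arm

A 6-joint arm with a two-finger parallel gripper is mounted at the origin on the work surface. World frame = base frame: x ahead of the robot, y to its left, z up, the work surface at z = 0. Lengths are in mm, angles in rad, forces in N, time in s.
With the tool pointing down it reaches from about 375 to 925 mm from the base axis. Payload 5.7 kg.
Tool frame: the origin (TCP) lies midway between the tips of the shut fingers; the grasp point (between the pads) lies 19 mm behind it; z points along the fingers, y is the line along which they close (so a half turn about z gives the same grasp; the last joint's range is limited). The gripper opens to 88 mm and grips with 3 to 60 N. Pads are 20 mm wide; open, the fingers measure 115 mm over their backs; the gripper's body (75 mm by 178 mm) begins 61 mm behind the grasp point.
Start: joints at [1.228, 0.359, 1.51, -0, 1.272, -0.115], TCP at [135.496, 584.468, 222.623] pointing down, gripper open.
Joint ranges: [-2.97, 2.97], [-1.01, 2.36], [0.21, 2.38], [-0.96, 4.11], [0.2, 2.71], [-2.98, 2.98]. Speed limits (rad/s): [2.39, 2.39, 3.14, 3.14, 3.14, 3.14].

### API

Orientations are given as a rotation vector (axis times angle).
In Python, from cell import ctrl gives the robot as it stands.
- The arm moves only by the shell command python3 -m crank 'ROWS' [OPENING] [FORCE]. ROWS is JSON, one flat list of numbers, 6 for each row, row after row: the shift along the tool's x, y, z in units of 0.08 m (1.0 is 0.08 m), then the turn, a rotation vector about the tool's x, y, z in units of pi/2 rad (1.0 is pi/2 rad). In form: [tx, ty, tz, ax, ay, az, tx, ty, tz, ax, ay, az, ...]. A call has 1 to 8 rows; each row is the pose to reach, as a shift and turn from the pose commanded when the call began, along the tool's axes at that moment; what a row does not reach only later rows make up. A row lasts 1/8 s, in which the tool goes at most 62.5 mm and 10.7 degrees, less where a joint would pass 70% of its speed; a pose out of reach is approached as far as the arm can. A call with a number of a shift or a turn outside -1 to 1 is refused whole. A call with a gripper value outside its range is refused whole. OPENING is the opening, from -1 (shut) to 1 (fully open), set as the call begins (- or left out, the last holds). The fingers move at their own pace and stop on an object; FORCE is the grip in N (left out, the last holds). Time passes only in rows, so rows that repeat a pose let the fingers close. It gives the time, the measured TCP pose, the force, the opening and the grip force at its end, in the units of the state.
- ctrl.state(): the state, without advancing time (a new reading comes with each control period).
- ctrl.get_image(name): name is "scene" or "top" or "wrist"; returns the picture (400x640x3 uint8, red, green, blue); there is no depth.
- ctrl.camera_info(name): a dict with "camera_matrix" (3x3 intrinsics, pixels), "rvec" (rotation vector, rad) and "tvec" (3), from world to camera coordinates, as OpenCV has them; the wrist camera has in their place "hand_eye" (4x4, takes a point from camera to tool coordinates, whose origin is the TCP and whose axes are the flange's). Camera axes: x right, y down, z forward; pixel columns grow to the right and rows downward; lengths in mm; the calibration is good to about 2 mm. A picture is of the moment at which its call begins: read the wrist's pose just before it. camera_info takes no time and is no camera call.
- ctrl.finish_job(): hands the job in; it is judged then, once.
The state is a dict: "t": time; "joint_pos": joint angles; "dq": joint speeds; "tau": joint torques, N m; "ee_pos": TCP position; "tcp_rot": TCP orientation; "wrist_force": force on the tool from outside, world axes, zero at the start; "moment": the same for the moment, N m; "width": opening from 0.0 (shut) to 1.0 (fully open); "gripper_force": force on a finger pad.
Only numpy, scipy, OpenCV 4.12 (cv2) and the standard library are available. Lean on these libraries where they do the work, as an engineer would, in place of code of your own. Each camera call takes 0.05 s, during which the arm holds its last target. There are 200 camera calls.

## Working session

There is one attempt and no reset: what is moved stays moved. The work goes in short steps, Python scripts to look and compute and a shell command to move; the robot and the scene stay as the last step left them, time stands still between calls to the robot, and variables do not carry over. Pictures are saved under pics/ and viewed, at most 10 in all, crops included, and the job is handed in when it is done.

```bash
mkdir -p pics; ls; python3 - <<'E'
from cell import ctrl
import cv2
print(ctrl.state())
for n in("top","scene"):
    im=ctrl.get_image(n); cv2.imwrite(f"pics/{n}0.png",im[:,:,::-1]); print(n,ctrl.camera_info(n))
print(ctrl.camera_info("wrist"))
E
```

```text
pics
{'t': 0.0, 'joint_pos': array([ 1.22788751e+00,  3.59487589e-01,  1.51141508e+00, -1.69691938e-05,
        1.27248224e+00, -1.15110056e-01]), 'dq': array([ 0.00025225,  0.00076053,  0.0004399 , -0.00131697, -0.00048877,
       -0.00092032]), 'tau': array([ 9.42683182e-04, -5.15357566e+01, -2.70724833e+01,  6.75581465e-02,
        3.48998455e-02, -1.63968648e-04]), 'ee_pos': array([135.29037783, 583.85287694, 221.82655674]), 'tcp_rot': array([-3.56999885e-01, -3.12084779e+00,  2.74719880e-03]), 'wrist_force': array([-0.53428354,  0.27625866, -0.02891503]), 'moment': array([-0.02249585, -0.02687321,  0.05427486]), 'gripper_force': 0.0, 'width': 0.9955019531108211}
top {'camera_matrix': array([[383.44997604,   0.        , 322.17942623],
       [  0.        , 383.44997604, 194.4439892 ],
       [  0.        ,   0.        ,   1.        ]]), 'rvec': array([ 2.15903714, -2.14380938,  0.09037496]), 'tvec': array([  1.13280229, 547.06174852, 965.08136666])}
scene {'camera_matrix': array([[381.18078152,   0.        , 316.0333021 ],
       [  0.        , 381.18078152, 205.7375429 ],
       [  0.        ,   0.        ,   1.        ]]), 'rvec': array([ 1.92990801,  1.0724822 , -0.60730905]), 'tvec': array([-297.97047077, -217.17467052, 1672.82016118])}
{'camera_matrix': array([[342.93764688,   0.        , 320.95673991],
       [  0.        , 342.93764688, 200.76703136],
       [  0.        ,   0.        ,   1.        ]]), 'hand_eye': array([[ 5.66405546e-04, -9.62708755e-01, -2.70539335e-01,
         7.38886695e+01],
       [ 9.99999610e-01,  7.28761054e-04, -4.99666055e-04,
        -1.08122693e-01],
       [ 6.78191416e-04, -2.70538946e-01,  9.62708792e-01,
        -1.62808870e+02],
       [ 0.00000000e+00,  0.00000000e+00,  0.00000000e+00,
         1.00000000e+00]])}
```

View pics/top0.png

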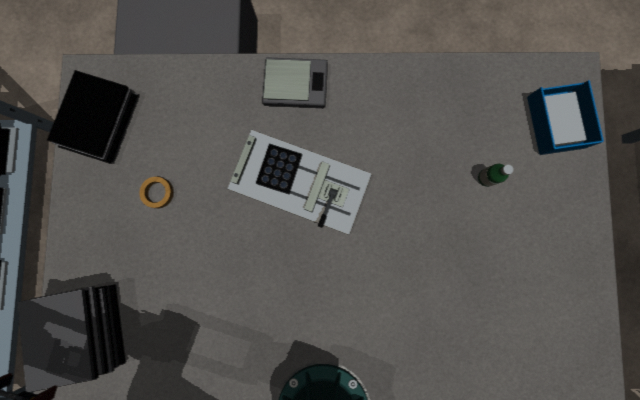

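View pics/scene0.png

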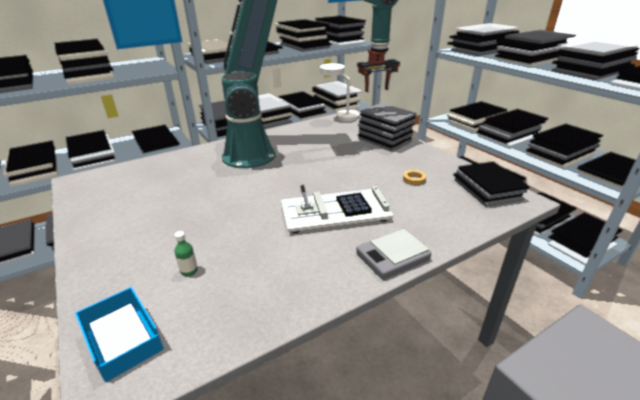

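```bash
python3 - <<'E'
import cv2
im=cv2.imread("pics/top0.png")[115:245,215:385]
cv2.imwrite("pics/crop0.png",cv2.resize(im,(782,598),interpolation=cv2.INTER_CUBIC))
E
```

```text
(no output)
```

View pics/crop0.png

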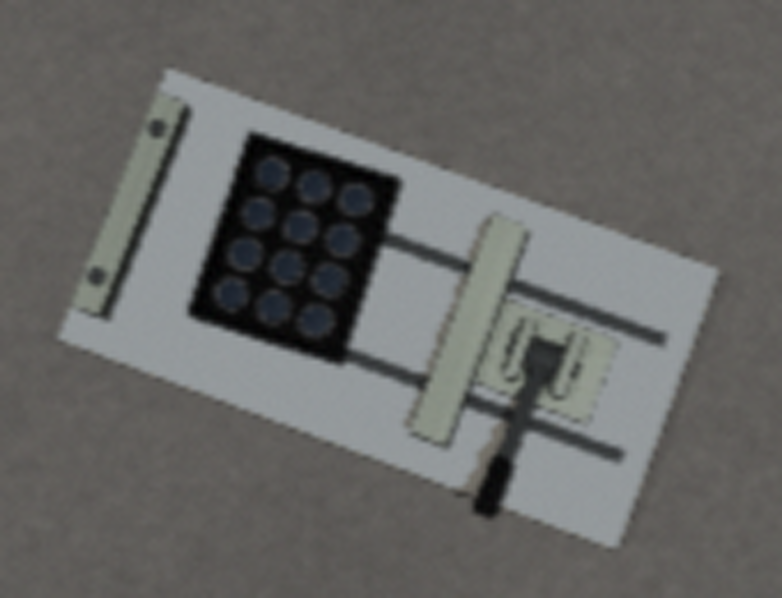

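```bash
cat > h.py <<'E'
import cv2,numpy as np
from cell import ctrl
from scipy.spatial.transform import Rotation as R
def ray(name,uv,z):
    c=ctrl.camera_info(name);K=c["camera_matrix"]
    if name=="wrist":
        s=ctrl.state();T=np.eye(4);T[:3,:3]=R.from_rotvec(s["tcp_rot"]).as_matrix();T[:3,3]=s["ee_pos"]
        M=T@c["hand_eye"];Rw=M[:3,:3];o=M[:3,3]
    else:
        Rw=cv2.Rodrigues(c["rvec"])[0].T;o=-Rw@c["tvec"]
    d=Rw@np.linalg.inv(K)@np.array([*uv,1.]);return o+d*(z-o[2])/d[2]
E
python3 - <<'E'
from h import *
f=lambda p,z:ray("top",(215+(p[0]+.5)/4.6-.5,115+(p[1]+.5)/4.6-.5),z)[:2]
P=np.array([f(p,30) for p in[(165,68),(719,270),(618,548),(58,340)]])
L=np.array([[85,170],[85,-170],[-85,-170],[-85,170]])
c=P.mean(0);q=P-c
a=np.arctan2((L[:,0]*q[:,1]-L[:,1]*q[:,0]).sum(),(L*q).sum())
Rm=np.array([[np.cos(a),-np.sin(a)],[np.sin(a),np.cos(a)]])
print(c,a,P-(c+L@Rm.T))
tc=lambda p,z:((f(p,z)-c)@Rm).round(1)
print("tray",[tc(p,48) for p in[(248,132),(402,180),(343,363),(190,312)]])
print("stop",[tc(p,54) for p in[(190,105),(104,320),(187,98),(100,317)]])
print("jaw",[tc(p,57.5) for p in[(490,212),(407,427),(528,232),(446,446)]])
print("grip",tc((493,487),64), f((493,487),64))
s=ctrl.state();T=R.from_rotvec(s["tcp_rot"]).as_matrix();print(T.round(3))
print("tape",ray("top",(156,192),24),"bottle",ray("top",(507,169),130))
E
```

```text
[582.70942153  66.33994469] -0.3485026987587442 [[-0.44754342  0.28668212]
 [-1.34853826  0.98619339]
 [ 1.36127553 -0.0975104 ]
 [ 0.43480614 -1.1753651 ]]
tray [array([ 62.7, 106.6]), array([66.8, 15. ]), array([-41.3,   9.1]), array([-44.2,  99.8])]
stop [array([ 64.8, 141.6]), array([-65.4, 141.8]), array([ 68. , 144.7]), array([-64.6, 144.5])]
jaw [array([ 65.1, -38.8]), array([-62.7, -37.9]), array([ 61.8, -62.5]), array([-65. , -61.7])]
grip [-77.2 -93.8] [478.08734654   4.50795742]
[[-0.974  0.226 -0.001]
 [ 0.226  0.974 -0.002]
 [ 0.    -0.002 -1.   ]]
tape [551.8071431  445.06592233  24.        ] bottle [ 597.79334393 -426.54856757  130.        ]
```

```bash
m="python3 -m crank"
python3 -m crank '[-0.48,-0.5,0.07,0,0,0,-0.97,-1,0.15,0,0,0]' 
python3 -m crank '[-0.48,-0.5,0.07,0,0,0,-0.97,-1,0.15,0,0,0]' | tail -1
python3 -m crank '[-0.48,-0.5,0.07,0,0,0,-0.97,-1,0.15,0,0,0]' | tail -1
python3 -m crank '[-0.48,-0.5,0.07,0,0,0,-0.97,-1,0.15,0,0,0]' | tail -1
python3 -m crank '[-0.48,-0.5,0.07,0,0,0,-0.97,-1,0.15,0,0,0]' | tail -1
python3 -m crank '[-0.48,-0.5,0.07,0,0,0.04,-0.97,-1,0.15,0,0,0.077,-0.97,-1,0.15,0,0,0.077,-0.97,-1,0.15,0,0,0.077]' -0.2
python3 - <<'E'
from h import *
s=ctrl.state();print(s["t"],s["ee_pos"],R.from_rotvec(s["tcp_rot"]).as_matrix().round(4))
cv2.imwrite("pics/w1.png",ctrl.get_image("wrist")[:,:,::-1])
E
```

```text
t: 0.35
ee_pos: [193.3, 488.0, 210.1]
tcp_rot: [0.354, 3.121, -0.001]
wrist_force: [1.5, -0.2, 0.2]
width: 0.999
gripper_force: 0.0
gripper_force: 0.0
gripper_force: 0.0
gripper_force: 0.0
gripper_force: 0.0
t: 1.85
ee_pos: [479.8, 11.9, 150.2]
tcp_rot: [-0.546, -3.092, -0.0]
wrist_force: [-0.3, 0.9, 0.6]
width: 0.582
gripper_force: 0.0
1.85 [479.75154759  11.93505492 150.24469821] [[-9.396e-01  3.423e-01 -1.800e-03]
 [ 3.423e-01  9.396e-01  5.000e-04]
 [ 1.800e-03 -1.000e-04 -1.000e+00]]
```

View pics/w1.png

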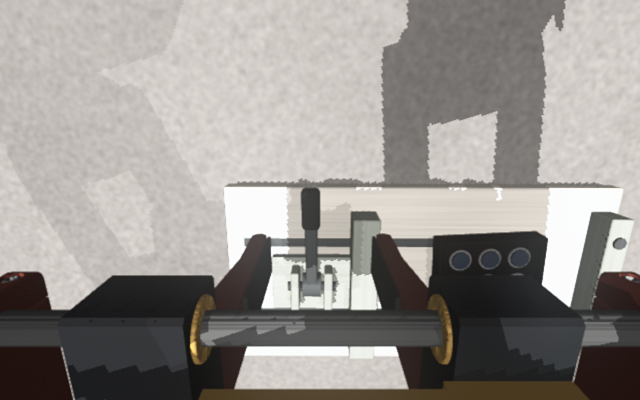

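```bash
python3 - <<'E'
from h import *
s=ctrl.state();T=R.from_rotvec(s["tcp_rot"]).as_matrix()
for uv,z in[((311,209),67),((311,188),72),((311,228),75),((225,185),30),((622,187),30),((380,212),57.5),((352,212),57.5)]:
    p=ray("wrist",uv,z);print(uv,p.round(1),((p-s["ee_pos"])@T).round(1))
E
```

```text
(311, 209) [478.4   4.7  67. ] [-1.8 -7.7 83.4]
(311, 188) [462.1  10.9  72. ] [15.7 -7.4 78.4]
(311, 228) [489.9   0.7  75. ] [-14.   -7.6  75.4]
(225, 185) [443.9 -61.3  30. ] [  8.1 -81.5 120.4]
(622, 187) [560.1 254.4  30. ] [  6.6 255.  120.4]
(380, 212) [501.7  53.3  57.5] [-7.1 45.9 92.9]
(352, 212) [494.2  32.7  57.5] [-7.1 24.  92.9]
```

```bash
python3 -m crank '[-0.01,-0.094,0.5,0,0,0,-0.01,-0.094,0.9,0,0,0]' -0.35
python3 -m crank '[0,0,0.41,0,0,0,0,0,0.41,0,0,0,0,0,0.41,0,0,0]'
python3 -m crank '[0,0,0,0,0,0,0,0,0,0,0,0,0,0,0,0,0,0,0,0,0,0,0,0]' -1 25
```

```text
t: 2.15
ee_pos: [477.9, 5.6, 78.2]
tcp_rot: [0.542, 3.094, -0.0]
wrist_force: [0.6, -1.2, 0.5]
width: 0.339
gripper_force: 0.0
t: 2.52
ee_pos: [479.0, 5.2, 46.8]
tcp_rot: [0.543, 3.094, -0.0]
wrist_force: [0.6, -0.2, 0.4]
width: 0.324
gripper_force: 0.0
t: 3.02
ee_pos: [479.3, 3.9, 46.4]
tcp_rot: [0.545, 3.093, -0.001]
wrist_force: [-2.2, -3.2, 4.3]
width: 0.16
gripper_force: 25.0
```

```bash
python3 -m crank '[-0.02,-0,-0.08,0,0,0,-0.055,0,-0.153,0,0,0,-0.09,0,-0.226,0,0,0,-0.133,0,-0.294,0,0,0]'
python3 -m crank '[-0.05,0,-0.066,0,0,0,-0.1,0,-0.128,0,0,0,-0.16,0,-0.185,0,0,0,-0.22,0,-0.237,0,0,0]'
```

```text
t: 3.52
ee_pos: [488.3, 1.1, 69.5]
tcp_rot: [-0.545, -3.092, -0.001]
wrist_force: [2.0, -1.1, -7.5]
width: 0.156
gripper_force: 25.0
t: 4.03
ee_pos: [504.6, -5.2, 88.4]
tcp_rot: [-0.545, -3.092, 0.0]
wrist_force: [-2.0, 1.5, -5.6]
width: 0.156
gripper_force: 25.0
```

```bash
python3 -m crank '[-0.07,0,-0.05,0,0,0,-0.137,0,-0.09,0,0,0,-0.21,0,-0.125,0,0,0,-0.286,0,-0.155,0,0,0,-0.36,0,-0.178,0,0,0,-0.443,0,-0.195,0,0,0,-0.578,0,-0.209,0,0,0,-0.578,0,-0.209,0,0,0]'
python3 - <<'E'
from h import *
s=ctrl.state();print(s["ee_pos"],s["wrist_force"])
a=-.3485;Rm=np.array([[np.cos(a),-np.sin(a)],[np.sin(a),np.cos(a)]])
print((s["ee_pos"][:2]-[582.7,66.3])@Rm)
im=ctrl.get_image("top")[115:245,215:385,::-1]
cv2.imwrite("pics/top2.png",cv2.resize(im,(782,598),interpolation=cv2.INTER_CUBIC))
E
```

```text
t: 5.03
ee_pos: [550.5, -21.9, 105.9]
tcp_rot: [0.544, 3.091, -0.001]
wrist_force: [-2.2, -0.3, 3.4]
width: 0.154
gripper_force: 25.0
[550.53192906 -21.88090269 105.87895582] [-2.17958873 -0.27238867  3.37068128]
[ -0.12156748 -93.86501802]
```

View pics/top2.png

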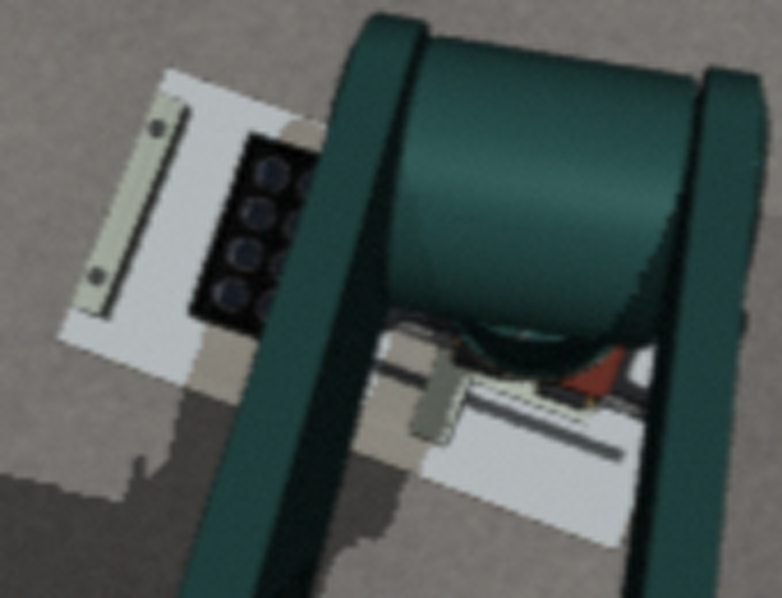

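```bash
python3 -m crank '[0,0.05,0,0,0,0,0,0.12,0,0,0,0,0,0.2,0,0,0,0,0,0.27,0,0,0,0,0,0.34,0,0,0,0,0,0.4,0,0,0,0,0,0.45,0,0,0,0,0,0.5,0,0,0,0]'
python3 -m crank '[0,0.04,0,0,0,0,0,0.08,0,0,0,0,0,0.12,0,0,0,0,0,0.16,0,0,0,0,0,0.2,0,0,0,0,0,0.24,0,0,0,0,0,0.28,0,0,0,0,0,0.32,0,0,0,0]'
python3 -m crank '[0,0.03,0,0,0,0,0,0.06,0,0,0,0,0,0.09,0,0,0,0,0,0.12,0,0,0,0,0,0.15,0,0,0,0,0,0.18,0,0,0,0,0,0.2,0,0,0,0,0,0.22,0,0,0,0]'
cat >> h.py <<'E'
def rep():
    s=ctrl.state();a=-.3485;Rm=np.array([[np.cos(a),-np.sin(a)],[np.sin(a),np.cos(a)]])
    print("clamp xy",((s["ee_pos"][:2]-[582.7,66.3])@Rm).round(2),"z",s["ee_pos"][2].round(1),"Fclamp",(s["wrist_force"][:2]@Rm).round(2),s["wrist_force"][2].round(1),"t",s["t"],"M",s["moment"].round(2))
E
python3 -c "
from h import *
rep()"
```

```text
t: 6.08
ee_pos: [563.8, 16.9, 105.7]
tcp_rot: [0.544, 3.092, 0.0]
wrist_force: [-2.0, -1.9, 5.4]
width: 0.154
gripper_force: 25.0
t: 7.08
ee_pos: [572.4, 40.5, 105.7]
tcp_rot: [0.544, 3.092, -0.001]
wrist_force: [-1.7, -4.2, 6.9]
width: 0.153
gripper_force: 25.0
t: 8.07
ee_pos: [578.4, 57.1, 105.7]
tcp_rot: [0.544, 3.092, -0.001]
wrist_force: [-1.7, -2.6, 5.8]
width: 0.153
gripper_force: 25.0
clamp xy [ -0.88 -10.12] z 105.7 Fclamp [-0.68 -3.06] 5.8 t 8.075 M [-0.55  0.3   0.03]
```

```bash
R='python3 -c "from h import *;rep()"'
python3 -m crank '[0,0.02,0,0,0,0,0,0.04,0,0,0,0,0,0.06,0,0,0,0,0,0.08,0,0,0,0]' >/dev/null; eval $R
python3 -m crank '[0,0.01,0,0,0,0,0,0.02,0,0,0,0]' >/dev/null; eval $R
python3 -m crank '[0,0.01,0,0,0,0,0,0.01,0,0,0,0]' >/dev/null; eval $R
```

```text
clamp xy [-0.88 -3.71] z 105.7 Fclamp [-0.09 -2.6 ] 5.6 t 8.575 M [-0.6   0.27 -0.  ]
clamp xy [-0.88 -2.11] z 105.7 Fclamp [ 0.15 -4.01] 5.8 t 8.825 M [-0.62  0.35  0.04]
clamp xy [-0.88 -1.22] z 105.7 Fclamp [-0.35 -3.07] 5.6 t 9.075 M [-0.53  0.26  0.05]
```

```bash
R='python3 -c "from h import *;rep()"'
python3 -m crank '[0,0.01,0,0,0,0,0,0.01,0,0,0,0]' >/dev/null; eval $R
python3 -m crank '[0,0.005,0,0,0,0,0,0.005,0,0,0,0]' >/dev/null; eval $R
python3 -c "
from h import *
im=ctrl.get_image('top')[115:245,215:385,::-1]
cv2.imwrite('pics/top3.png',cv2.resize(im,(782,598),interpolation=cv2.INTER_CUBIC))"
```

```text
clamp xy [-0.9  -0.39] z 105.7 Fclamp [ 0.57 -3.09] 6.1 t 9.325 M [-0.56  0.3   0.04]
clamp xy [-0.88 -0.08] z 105.7 Fclamp [-0.04 -3.74] 5.7 t 9.575 M [-0.56  0.29  0.05]
```

View pics/top3.png

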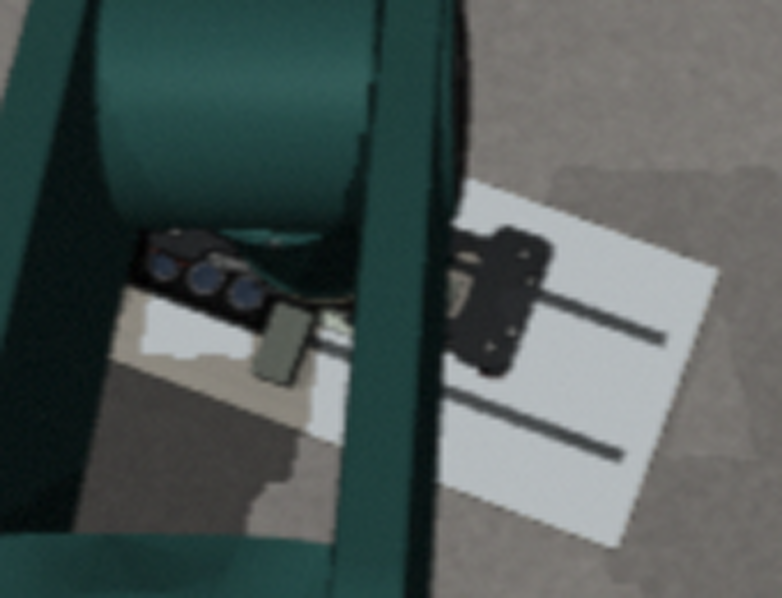

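```bash
R='python3 -c "from h import *;rep()"'
python3 -m crank '[0,0.005,0,0,0,0,0,0.005,0,0,0,0]' >/dev/null; eval $R
python3 -m crank '[0,0.005,0,0,0,0,0,0.005,0,0,0,0]' >/dev/null; eval $R
python3 -m crank '[0,0.005,0,0,0,0,0,0.005,0,0,0,0]' >/dev/null; eval $R
```

```text
clamp xy [-0.88  0.33] z 105.7 Fclamp [-0.87 -3.6 ] 5.1 t 9.875 M [-0.63  0.3   0.03]
clamp xy [-0.92  0.43] z 105.7 Fclamp [-1.06 -4.94] 6.2 t 10.125 M [-0.75  0.38  0.04]
clamp xy [-0.99  0.46] z 105.7 Fclamp [ 0.37 -5.23] 5.2 t 10.375 M [-0.98  0.47  0.09]
```

```bash
R='python3 -c "from h import *;rep()"'
python3 -m crank '[0,0.005,0,0,0,0,0,0.005,0,0,0,0]' >/dev/null; eval $R
python3 -m crank '[0,0.005,0,0,0,0,0,0.005,0,0,0,0]' >/dev/null; eval $R
```

```text
clamp xy [-1.    0.51] z 105.7 Fclamp [-0.35 -7.11] 6.5 t 10.625 M [-1.14  0.46  0.11]
clamp xy [-1.04  0.55] z 105.7 Fclamp [-0.85 -8.47] 5.9 t 10.875 M [-1.34  0.57  0.09]
```

```bash
R='python3 -c "from h import *;rep()"'
python3 -m crank '[0.07,0,0.005,0,0,0,0.139,0,0.015,0,0,0,0.215,0,0.032,0,0,0,0.291,0,0.054,0,0,0,0.363,0,0.083,0,0,0,0.434,0,0.116,0,0,0,0.5,0,0.157,0,0,0,0.567,0,0.201,0,0,0]' - 35 >/dev/null; eval $R
python3 -m crank '[0.06,0,0.05,0,0,0,0.117,0,0.104,0,0,0,0.169,0,0.163,0,0,0,0.217,0,0.225,0,0,0]' ; eval $R
python3 -m crank '[0.04,0,0.066,0,0,0,0.08,0,0.135,0,0,0,0.111,0,0.206,0,0,0,0.137,0,0.281,0,0,0]' ; eval $R
python3 -m crank '[0.01,0,0.033,0,0,0,0.016,0,0.055,0,0,0,0.018,0,0.067,0,0,0,0.018,0,0.067,0,0,0]' ; eval $R
```

```text
clamp xy [-44.25   0.76] z 89.9 Fclamp [  3.96 -10.17] 4.2 t 11.875 M [-2.12 -0.47 -0.09]
t: 12.38
ee_pos: [523.8, 88.5, 71.6]
tcp_rot: [0.543, 3.091, -0.004]
wrist_force: [-2.3, -10.2, 6.3]
width: 0.157
gripper_force: 35.0
clamp xy [-62.95   0.77] z 71.6 Fclamp [  1.29 -10.39] 6.3 t 12.375 M [-1.87 -0.09 -0.17]
t: 12.88
ee_pos: [512.4, 92.7, 48.7]
tcp_rot: [0.543, 3.093, -0.003]
wrist_force: [-3.8, -9.7, 5.7]
width: 0.155
gripper_force: 35.0
clamp xy [-75.11   0.83] z 48.7 Fclamp [ -0.31 -10.38] 5.7 t 12.875 M [-1.81  0.34 -0.21]
t: 13.38
ee_pos: [511.5, 93.1, 45.2]
tcp_rot: [0.543, 3.092, -0.003]
wrist_force: [-6.9, -8.3, 25.0]
width: 0.158
gripper_force: 35.0
clamp xy [-76.07   0.91] z 45.2 Fclamp [ -3.6  -10.18] 25.0 t 13.375 M [-1.78  0.99 -0.21]
```

```bash
R='python3 -c "from h import *;rep()"'
python3 -m crank '[0,0,0,0,0,0,0,0,0,0,0,0,0,0,0,0,0,0,0,0,0,0,0,0]' -0.35; eval $R
python3 -m crank '[0,0,-0.3,0,0,0,0,0,-0.65,0,0,0,0,0,-1,0,0,0,0,0,-1,0,0,0]' >/dev/null
python3 -m crank '[0,0,-0.5,0,0,0,0.2,0,-1,0,0,0,0.6,0,-1,0,0,0,0.6,0,-1,0,0,0]' >/dev/null; eval $R
python3 -c "
from h import *
cv2.imwrite('pics/w4.png',ctrl.get_image('wrist')[:,:,::-1])
im=ctrl.get_image('top')[90:220,215:385,::-1]
cv2.imwrite('pics/top4.png',cv2.resize(im,(782,598),interpolation=cv2.INTER_CUBIC))"
```

```text
t: 13.88
ee_pos: [510.8, 94.3, 42.9]
tcp_rot: [-0.545, -3.094, -0.0]
wrist_force: [0.5, 0.5, -0.2]
width: 0.324
gripper_force: 0.0
clamp xy [-77.1   1.8] z 42.9 Fclamp [0.33 0.65] -0.2 t 13.875 M [-0.04 -0.05 -0.04]
clamp xy [-127.54    1.1 ] z 202.2 Fclamp [ 0.2  -0.55] -0.2 t 14.875 M [ 0.02 -0.04 -0.01]
```

View pics/w4.png

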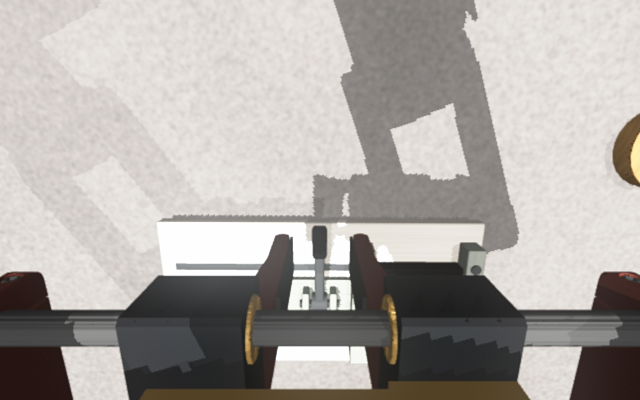

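View pics/top4.png

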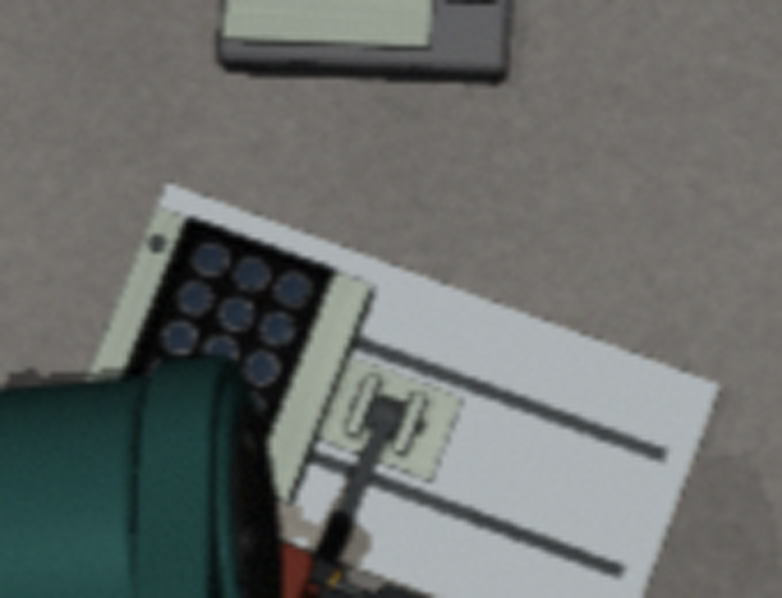

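```bash
python3 -m crank '[0.2,-0.6,0,0,0,0,0.2,-1,0,0,0,0,0.2,-1,0,0,0,0]' >/dev/null
python3 -m crank '[0.1,-0.6,0,0,0,0,0.2,-1,0,0,0,0,0.2,-1,0,0,0,0,0.2,-1,0,0,0,0]' |head -2
python3 -c "
from h import *
im=ctrl.get_image('top')[90:220,215:385,::-1]
cv2.imwrite('pics/top5.png',cv2.resize(im,(782,598),interpolation=cv2.INTER_CUBIC))"
```

```text
t: 15.85
ee_pos: [382.3, -28.5, 203.2]
```

View pics/top5.png

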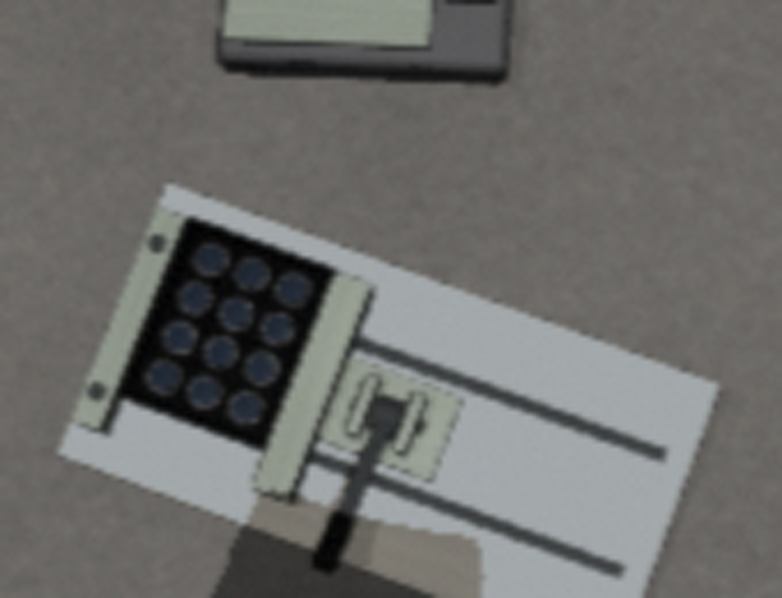

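The tray sits square between the stop and the jaw with no visible gap. The lever tip has the same offset from the hinge, (-60, 160) crop px, as in the first locked picture.

```bash
python3 -c "
from cell import ctrl
print(ctrl.finish_job())"
```

```text
the job is handed in; nothing more can be done
None
```

The job is handed in at about 16 s: the tray is clamped square and snug (about 10 N on the jaw at most), the lever is locked fully down, and the arm never went near the bottle or the tape; the verdict was not shown.

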